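Locate a spigot bracket on a weld fixture

TASK

Set the loose steel bracket flat on the fixture plate, long edge along the two dowels and a good 15 mm short of the end stop, and press it up against both dowels. Then slide it along the dowels until its end is pressed against the end stop, and leave it released, fully home on both dowels and the stop. Push by feel, firmly but gently, never with more than about 15 N on a dowel or the stop, and leave the pipe ring, jar, spray can and setting square where they are.

Things in the scene. Friction and masses are not known exactly. Their poses are not given: they have to be found in the camera images.
- bracket: loose bare-steel bracket, 0.6-0.95 kg: flat plate 150 (x) x 70 (y) x 8 mm with a solid round spigot, 28 mm diameter, upright at its centre, spigot top 53 mm above the underside (2 mm high weld bead, 35 mm wide, round its foot). Origin: centre of the underside; x along the length, z up. Same either way round. Starts flat on the bench; weight and friction vary
- fixture: ground, lightly oiled grey metal plate fixed to the bench, 260 (x) x 170 (y) x 15 mm; flat top 15 mm above the bench. Friction 0.24-0.36 on it, dowels and stop. Origin: centre of the underside. Dowels along its +y side, stop near its +x end. Home: the bracket's long edge touches both dowels (its origin at y = +9 mm here, x axes parallel) and its end touches the end stop
- dowel_a: upright steel dowel, 12 mm in diameter, 22 mm tall, rigidly set in the fixture plate at x = -40, y = +50 mm in the fixture's frame. Origin: centre of its foot, on the plate's top
- dowel_b: the other dowel, the same, at x = +40, y = +50 mm in the fixture's frame (80 mm from dowel_a). Dowels and stop do not give. Merely sliding the bracket over the plate takes 2 to 6 N of push; a total push of 14 to 17 N midway between the dowels at its free long edge, or 10 N at its end, seats it squarely
- end_stop: dark steel block rigidly bolted on the fixture, 22 (x) x 60 (y) x 22 mm, two screw heads 4 mm high on top, turned like the fixture, at y = +5 mm and x = 93 to 109 mm in its frame (set anew for each job). Its seat is the upright face towards -x, 11 mm from its centre: bracket home = its origin 86 mm on the -x side of this origin. Origin: centre of its underside
- pipe_ring: bystander: short steel pipe ring standing on end, 52 mm in diameter, 40 mm tall, origin under its centre
- paste_jar: bystander: jar 56 mm in diameter, 55 mm tall, origin under its centre
- spray_can: bystander: can 60 mm in diameter, 170 mm tall, origin under its centre
- square: bystander: L-ribbed setting square, 90 x 90 x 22 mm, origin under its centre
Mind the look-alikes: they are no part of the job. Leave any brown look-alike of the bracket alone.

How it is judged:
By the outcome, as a careful person would: the job done as asked, in the order asked, and still so for the second after the job is handed in, with the robot touching nothing.
It also fails if it takes over 72 s, if anything falls off the work surface, if the arm or the gripper's body presses on something with over 40 N, if the wrist force passes 120 N, or if a joint passes its speed limit or range.

ROBOT

A 6-joint arm with a two-finger parallel gripper is mounted at the origin on the work surface. World frame = base frame: x ahead of the robot, y to its left, z up, the work surface at z = 0. Lengths are in mm, angles in degrees, forces in N, time in s.
With the tool pointing down it reaches from about 350 to 725 mm from the base axis. Payload 6 kg.
Tool frame: the origin (TCP) lies at the very end of the fingers, on their centre line; the grasp point (between the pads) lies 19 mm behind it (grip_point_offset is the distance from the TCP to the grasp point, in mm); z points along the fingers, y is the line along which they close (so a half turn about z gives the same grasp; the last joint's range is limited). The gripper opens to 85 mm and grips with 20 to 120 N. Pads are 22 mm wide; open, the fingers measure 114 mm over their backs; the gripper's body (76 mm by 85 mm) begins 54 mm behind the grasp point. The pads swing forward as they close: fully open they stand 13 mm farther back than shut.
Start: joints at [95.552, 2.303, 4.859, 0, -92.561, -19.12], TCP at [140.731, 583.24, 231.261] pointing down, gripper open.
Joint ranges: [-146.85, 146.85], [-73.84, 115.35], [-62.03, 85.46], [-188.31, 113.3], [-161.28, -10.13], [-171.36, 171.36]. Speed limits (degrees/s): [147.25, 147.25, 172.46, 180, 180, 180].

INTERFACE

Orientations are given as a 3x3 rotation matrix whose columns are the frame's x, y, z axes.
In Python, from station import * gives the robot as it stands.
- The arm moves only by the shell command python3 -m inch 'ROWS' [FORCE]. ROWS is JSON, one flat list of numbers, 5 for each row, row after row: the opening, from 0 (shut) to 1 (fully open), then the shift along the tool's x, y, z in units of 40 mm (1.0 is 40 mm), then the turn about the tool's z in units of 5 degrees (1.0 is 5 degrees). In form: [gripper, dx, dy, dz, twist, gripper, dx, dy, dz, twist, ...]. A call has 1 to 5 rows; each row shifts and turns the commanded pose from where the row before left it, along the tool's axes as they then stand; what a row does not reach is not made up. A row lasts 1/12 s, in which the tool goes at most 41.7 mm and 7.16 degrees, less where a joint would pass 70% of its speed; a pose out of reach is approached as far as the arm can. A call is refused whole if a number of a shift passes 1 or a number of a turn 1, either way. A call with a gripper value outside its range is refused whole. The fingers move at their own pace and stop on an object; FORCE is the grip in N (left out, the last holds). Time passes only in rows, so rows that do not move let the fingers close. It gives the time, the measured TCP pose, the force, the opening and the grip force at its end, in the units of the state.
- sense(): the state, without advancing time (a new reading comes with each control period).
- capture(name): name is "scene" or "top" or "wrist"; returns a dict with "color" (420x560x3 uint8, red, green, blue), "z_map" (420x560 float32, mm along the optical axis (not along the pixel's ray), 0 where there is no reading), "fx", "fy", "cx", "cy" (pixels), "rvec" (rotation vector, rad) and "tvec" (3), from world to camera coordinates, as OpenCV has them. Camera axes: x right, y down, z forward; pixel columns grow to the right and rows downward; lengths in mm; the calibration is good to about 2 mm. A picture is of the moment at which its call begins.
- close_job(): hands the job in; it is judged then, once.
The state is a dict: "time_s": time; "joint_pos": joint angles; "qvel": joint speeds; "joint_torque": joint torques, N m; "tcp_pos": TCP position; "ee_rot": TCP orientation; "force": force on the tool from outside, world axes, zero at the start; "ft_torque": the same for the moment, N m; "gripper_width": opening from 0.0 (shut) to 1.0 (fully open); "finger_force": force on a finger pad.
Only numpy, scipy, OpenCV 4.12 (cv2) and the standard library are available. Lean on these libraries where they do the work, as an engineer would, in place of code of your own. Each camera call takes 0.05 s, during which the arm holds its last target. There are 200 camera calls.

## Working session

There is one attempt and no reset: what is moved stays moved. The work goes in short steps, Python scripts to look and compute and a shell command to move; the robot and the scene stay as the last step left them, time stands still between calls to the robot, and variables do not carry over. Pictures are saved under pics/ and viewed, at most 13 in all, crops included, and the job is handed in when it is done.

```bash
ls; mkdir -p pics; cat > h.py <<'E'
from station import *
import numpy as np, cv2
def cam(n):
    c=capture(n); R=cv2.Rodrigues(np.array(c["rvec"],float))[0]; t=np.array(c["tvec"],float).ravel()
    return c,R,t
def ray(c,R,t,u,v,z):
    d=R.T@np.array([(u-c["cx"])/c["fx"],(v-c["cy"])/c["fy"],1.]); o=-R.T@t
    return o+d*(z-o[2])/d[2]
def cloud(c,R,t):
    v,u=np.mgrid[:420,:560]; Z=c["z_map"]
    P=np.stack([(u-c["cx"])/c["fx"]*Z,(v-c["cy"])/c["fy"]*Z,Z],-1)
    W=(P-t)@R; W[Z==0]=np.nan
    return W
E
python3 - <<'E'
from h import *
s=sense(); print(s["ee_rot"],s["force"],s["time_s"])
a,R,t=cam("top"); b,R2,t2=cam("scene")
print(-R.T@t,-R2.T@t2,a["fx"])
np.savez("top0.npz",**a); np.savez("scene0.npz",**b)
cv2.imwrite("pics/top0.png",a["color"][:,:,::-1]); cv2.imwrite("pics/scene0.png",b["color"][:,:,::-1])
E
```

```text
pics
[[ 9.72101813e-01 -2.34559082e-01 -3.20788231e-04]
 [-2.34559281e-01 -9.72100248e-01 -1.74662508e-03]
 [ 9.78484568e-05  1.77314126e-03 -9.99998423e-01]] [0.0502388  0.54710305 0.67660505] 0.0
[ 302.01449092 -142.42545397 1363.24112311] [1290.58648172  -12.62050745 1284.19329192] 383.3813337557096
```

View pics/top0.png

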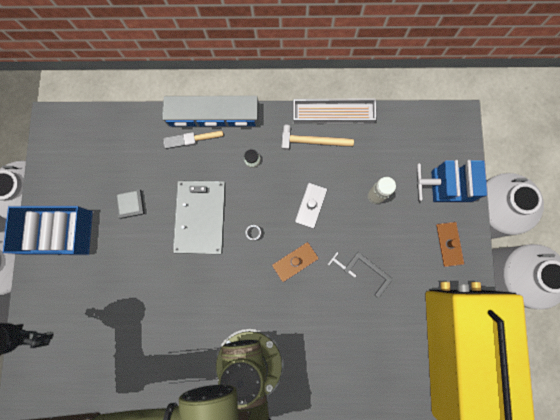

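View pics/scene0.png

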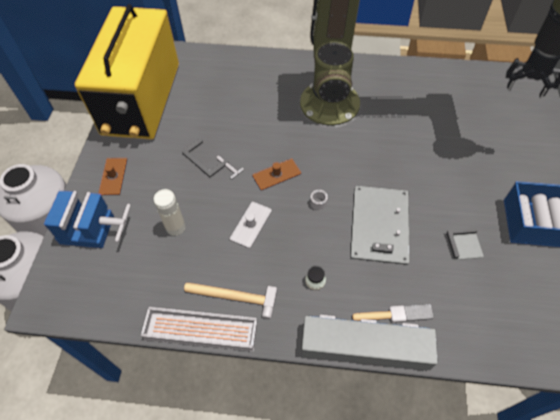

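The top view shows the fixture at (200,216), with its dowels at (185,206) and (185,228) and the stop at (199,188). There are three bracket-like plates: bare steel at (312,204) and brown ones at (295,262) and (450,244). Only the steel one fits the description. I'll measure it and confirm with a crop.

```bash
python3 - <<'E'
from h import *
for n,bw,fw in(("top",(290,180,335,232),(165,172,232,262)),("scene",(225,198,278,250),(345,180,415,268))):
    c=dict(np.load(n+"0.npz")); R=cv2.Rodrigues(c["rvec"].astype(float))[0]; t=c["tvec"].ravel()
    W=cloud(c,R,t); g=c["color"].astype(int)
    hsv=cv2.cvtColor(c["color"],cv2.COLOR_RGB2HSV)
    for nm,(u0,v0,u1,v1),z in(("br",bw,8),("fix",fw,15)):
        m=np.zeros((420,560),np.uint8); m[v0:v1,u0:u1]=(hsv[v0:v1,u0:u1,2]>125)
        cs=max(cv2.findContours(m,0,1)[0],key=cv2.contourArea)
        P=np.array([ray(c,R,t,u,v,z)[:2] for u,v in cs[:,0]],np.float32)
        r=cv2.minAreaRect(P); print(n,nm,r, cv2.boxPoints(r).round(0).tolist())
        reg=W[v0:v1,u0:u1].reshape(-1,3)
        print("  z pct",np.nanpercentile(reg[:,2],[5,50,95,99.5]).round(1))
        for lo,hi in((28,35),(36,48),(48,60)):
            k=(reg[:,2]>lo)&(reg[:,2]<hi)
            if k.sum(): print("   z",lo,hi,k.sum(),reg[k].mean(0).round(1),reg[k].min(0).round(0),reg[k].max(0).round(0))
c=np.load("top0.npz")["color"]
crop=np.hstack([cv2.resize(c[172:262,165:232],(400,540),interpolation=2),cv2.resize(c[172:262,283:350],(400,540),interpolation=2)])
cv2.imwrite("pics/crop.png",crop[:,:,::-1])
E
```

```text
top br ((549.933837890625, -213.00535583496094), (76.87166595458984, 157.1578826904297), 71.03897857666016) [[463.0, -224.0], [612.0, -275.0], [637.0, -202.0], [488.0, -151.0]]
  z pct [-4.4  1.7 11.8 54.3]
   z 28 35 3 [ 535.2 -217.2   31.7] [ 534. -223.   31.] [ 538. -213.   32.]
   z 36 48 8 [ 539.1 -212.7   45.7] [ 535. -226.   41.] [ 549. -201.   47.]
   z 48 60 45 [ 547.5 -213.2   52.5] [ 537. -226.   49.] [ 559. -201.   57.]
top fix ((510.2195129394531, 189.480712890625), (174.28904724121094, 269.1036376953125), 89.05179595947266) [[374.0, 105.0], [643.0, 100.0], [646.0, 274.0], [377.0, 279.0]]
  z pct [-4.  11.2 19.2 38.2]
   z 28 35 52 [582.3 199.4  33. ] [462. 160.  28.] [613. 240.  35.]
   z 36 48 65 [591.2 194.3  38.7] [465. 160.  36.] [612. 239.  45.]
scene br ((543.1075439453125, -222.70303344726562), (99.01424407958984, 161.45848083496094), 70.24222564697266) [[450.0, -242.0], [602.0, -297.0], [636.0, -203.0], [484.0, -149.0]]
  z pct [-1.8  4.1 15.3 57. ]
   z 28 35 11 [ 556.2 -213.6   32.4] [ 550. -226.   29.] [ 561. -201.   35.]
   z 36 48 15 [ 557.1 -210.2   42.2] [ 549. -225.   36.] [ 564. -201.   48.]
   z 48 60 62 [ 549.3 -213.3   54.5] [ 533. -226.   49.] [ 563. -201.   59.]
scene fix ((503.27392578125, 177.574951171875), (222.9303741455078, 298.7109375), 88.04310607910156) [[350.0, 71.0], [649.0, 61.0], [656.0, 284.0], [358.0, 294.0]]
  z pct [-1.1 15.  22.3 42. ]
   z 28 35 46 [584.5 198.9  31.8] [465. 159.  28.] [614. 239.  35.]
   z 36 48 145 [590.1 194.3  40. ] [462. 161.  36.] [614. 241.  47.]
```

View pics/crop.png

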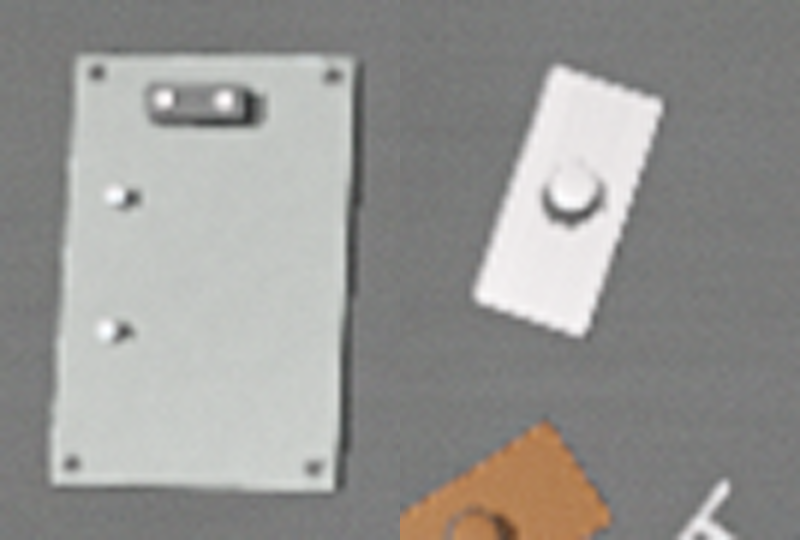

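The crop shows the fixture on the left, with dowels at crop pixels (118,197) and (108,330) and the stop at (200,104). On the right is the bare-steel bracket with its spigot at (573,190), so that is the right one. I'll pass over the fixture first for a close look.

```bash
python3 -m inch '[1,0.8,0.53,0,0,1,0.8,0.53,0,0,1,0.8,0.53,0,0,1,0.8,0.53,0,0,1,0.8,0.53,0,0]' >/dev/null
python3 -m inch '[1,0.8,0.53,0,0,1,0.8,0.53,0,0,1,0.8,0.53,0,0,1,0.8,0.53,0,0,1,0.8,0.53,0,0]' >/dev/null
python3 -m inch '[1,0.8,0.53,0,0,1,0.8,0.53,0,0,1,0.8,0.53,0,0,1,0.8,0.53,0,0,1,0,0,0,0]'
python3 -m inch '[1,0,0,0,0,1,0,0,0,0]' >/dev/null
python3 - <<'E'
from h import *
s=sense(); print(s["tcp_pos"],s["ee_rot"],s["time_s"],s["force"])
c,R,t=cam("wrist"); np.savez("w1.npz",**c); print(-R.T@t)
cv2.imwrite("pics/w1.png",c["color"][:,:,::-1])
E
```

```text
time_s: 1.35
tcp_pos: [509.2, 185.0, 230.3]
ee_rot: [[0.971, -0.24, -0.001], [-0.24, -0.971, -0.002], [-0.0, 0.003, -1.0]]
force: [-1.1, 1.6, 0.0]
gripper_width: 0.997
finger_force: 0.0
[506.45970129 189.47730628 230.74755472] [[ 9.71904467e-01 -2.35373856e-01 -9.24939878e-04]
 [-2.35374347e-01 -9.71904678e-01 -4.62610475e-04]
 [-7.90066983e-04  6.67320307e-04 -9.99999465e-01]] 1.5167 [-0.75174926 -0.20244164  0.22651806]
[576.23730916 172.29248352 372.68242107]
```

View pics/w1.png

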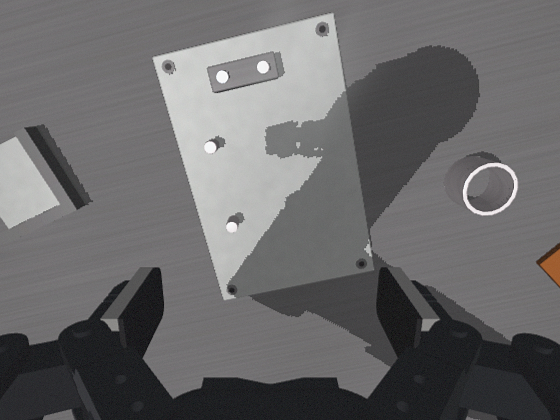

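The wrist view shows the dowel tops at (210,147) and (232,227), the stop screws at (222,76) and (263,67), and plate corners near (152,58), (332,13), (373,270) and (224,299).

```bash
python3 - <<'E'
from h import *
c=dict(np.load("w1.npz")); R=cv2.Rodrigues(c["rvec"].astype(float))[0]; t=c["tvec"].ravel()
g=cv2.cvtColor(c["color"],cv2.COLOR_RGB2GRAY)
def blob(u,v,z):
    m=(g[v-12:v+12,u-12:u+12]>240).astype(np.uint8)
    n,l,st,ce=cv2.connectedComponentsWithStats(m); k=1+np.argmax(st[1:,4]); p=ce[k]+[u-12,v-12]
    return p.round(1),st[k,4],ray(c,R,t,*p,z)
for nm,u,v,z in(("B",210,147,37),("A",232,227,37),("s1",222,76,41),("s2",263,67,41)): print(nm,*blob(u,v,z))
P=[ray(c,R,t,u,v,15)[:2] for u,v in((152,58),(332,13),(373,270),(224,299))]
P=np.array(P); print(P.round(1),P.mean(0)); print([np.degrees(np.arctan2(*(P[i]-P[j])[::-1])) for i,j in((0,3),(1,2),(0,1))],[np.linalg.norm(P[i]-P[j]) for i,j in((0,3),(1,2),(0,1),(3,2))])
# stop near-face top edge corners z=37, and depth clusters
print("stop corners",[ray(c,R,t,u,v,37)[:2].round(1) for u,v in((212,93),(284,74),(207,68),(277,52))])
W=cloud(c,R,t).reshape(-1,3)
for lo,hi,y0,y1 in((34,39,150,250),):
    k=(W[:,2]>lo)&(W[:,2]<hi)&(W[:,0]>440)&(W[:,0]<640)&(W[:,1]>130)&(W[:,1]<260); Q=W[k]
    for nm,s in(("A",Q[:,0]<495),("B",(Q[:,0]>530)&(Q[:,0]<570)),("S",Q[:,0]>575)): print(nm,s.sum(),Q[s].mean(0).round(1),cv2.minAreaRect(Q[s][:,:2].astype(np.float32)))
E
```

```text
B [209.8 147. ] 94 [546.92376982 235.46919319  37.        ]
A [230.5 224.9] 43 [469.2650779  237.07068583  37.        ]
s1 [221.8  76.3] 103 [602.95747422 207.76795065  41.        ]
s2 [262.4  66.6] 97 [602.37097808 171.9112934   41.        ]
[[635.3 268.3]
 [633.1 101.2]
 [376.1 105.2]
 [379.9 271.4]] [506.08602171 186.5221082 ]
[np.float64(-0.7102671073614173), np.float64(-0.874593723309133), np.float64(89.25086269488308)] [np.float64(255.3376253617246), np.float64(257.0517270082682), np.float64(167.03626826646394), np.float64(166.3090247135732)]
stop corners [array([591.9, 220.3]), array([592.4, 155.1]), array([612.8, 218.8]), array([611.1, 157. ])]
A 107 [467.6 236.8  36. ] ((467.5433654785156, 236.69395446777344), (10.857218742370605, 10.463430404663086), 73.89805603027344)
B 125 [547.2 235.5  36.1] ((547.129150390625, 235.40725708007812), (11.374738693237305, 10.39786434173584), 76.27729797363281)
S 1610 [602.8 189.6  36.3] ((602.8333740234375, 189.8608856201172), (59.9328727722168, 22.13509750366211), 89.11412811279297)
```

```bash
python3 -m inch '[1,0.34,0.95,0,0,1,0.34,0.95,0,0,1,0.34,0.95,0,0,1,0.34,0.95,0,0,1,0.34,0.95,0,0]' >/dev/null
python3 -m inch '[1,0.34,0.95,0,0,1,0.34,0.95,0,0,1,0.34,0.95,0,0,1,0.34,0.95,0,0,1,0.34,0.95,0,0]' >/dev/null
python3 -m inch '[1,0,0,0,1,1,0,0,0,0,1,0,0,0,0]' >/dev/null
cat > br.py <<'E'
from h import *
s=sense(); T=np.array(s["ee_rot"]);p=np.array(s["tcp_pos"]); print(p.round(1),np.degrees(np.arctan2(T[1,0],T[0,0])).round(2),s["time_s"],np.round(s["force"],1))
c,R,t=cam("wrist"); W=cloud(c,R,t).reshape(-1,3); V=c["color"].reshape(-1,3)
B=np.array([548.5,-213.2]); near=np.hypot(*(W[:,:2]-B).T)<100
k=near&(W[:,2]>5.5)&(W[:,2]<11); r=cv2.minAreaRect(W[k][:,:2].astype(np.float32)); print("plate",r,np.median(W[k][:,2]))
k=near&(W[:,2]>49)&(W[:,2]<57)&(np.hypot(*(W[:,:2]-B).T)<35); q=W[k]; (cc,rr)=cv2.minEnclosingCircle(q[:,:2].astype(np.float32)); print("spigot",q.mean(0),cc,rr)
d=T.T@(np.array([*q.mean(0)[:2],0])-np.array([*p[:2],0])); print("tool shift/40",(d/40).round(3))
cv2.imwrite("pics/w2.png",c["color"][:,:,::-1])
E
python3 br.py
```

```text
[ 549.8 -210.6  231.2] -18.39 2.65 [-0.2 -1.   0. ]
plate ((548.7737426757812, -214.3121337890625), (69.97636413574219, 150.0089111328125), 70.92684173583984) 7.258488963863314
spigot [ 549.42174677 -214.5364127    52.08035705] (548.9573974609375, -214.31858825683594) 13.79944133758545
tool shift/40 [ 0.022  0.097 -0.   ]
```

View pics/w2.png

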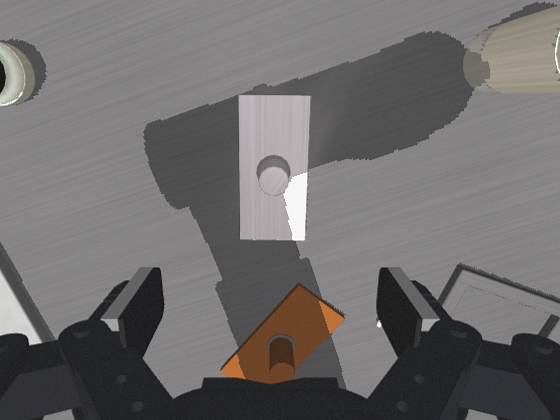

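The steel bracket is upright in view with its spigot at (273,178), and the brown look-alike is well clear at (283,335). Descending to grip the spigot.

```bash
python3 -m inch '[1,0.02,0.095,0,0.13,1,0,0,0.95,0,1,0,0,0.95,0,1,0,0,0.95,0,1,0,0,0.95,0]' >/dev/null
python3 -m inch '[1,0,0,0.9,0,1,0,0,0.33,0,1,0,0,0.33,0,1,0,0,0,0,1,0,0,0,0]'
python3 -m inch '[0.2,0,0,0,0,0.1,0,0,0,0,0.1,0,0,0,0,0.1,0,0,0,0,0.1,0,0,0,0]' 60
python3 -m inch '[0.1,0,0,0,0,0.1,0,0,0,0,0.1,0,0,0,0,0.1,0,0,0,0,0.1,0,0,0,0]'
```

```text
time_s: 3.53
tcp_pos: [550.3, -215.5, 18.7]
ee_rot: [[0.945, -0.328, 0.002], [-0.328, -0.945, -0.001], [0.002, 0.0, -1.0]]
force: [0.4, 0.6, 1.0]
gripper_width: 1.003
finger_force: 0.0
time_s: 3.95
tcp_pos: [549.9, -215.3, 18.0]
ee_rot: [[0.944, -0.329, 0.002], [-0.329, -0.944, 0.0], [0.002, -0.001, -1.0]]
force: [-5.3, 1.6, -0.4]
gripper_width: 0.314
finger_force: 59.7
time_s: 4.37
tcp_pos: [550.0, -215.4, 18.0]
ee_rot: [[0.944, -0.329, 0.002], [-0.329, -0.944, -0.0], [0.002, -0.0, -1.0]]
force: [-0.5, 2.0, 5.9]
gripper_width: 0.319
finger_force: 59.4
```

```bash
python3 -m inch '[0.1,0,0,-0.3,0,0.1,0,0,-0.7,0,0.1,0,0,-0.7,0,0.1,0,0,-0.3,0,0.1,0,0,0,0]'
python3 -m inch '[0.1,-0.2,-0.4,0,0,0.1,-0.4,-0.8,0,0,0.1,-0.4,-0.8,0,0,0.1,-0.4,-0.8,0,0,0.1,-0.4,-0.8,0,0]' >/dev/null
python3 -m inch '[0.1,-0.4,-0.8,0,0,0.1,-0.4,-0.8,0,0,0.1,-0.4,-0.8,0,0,0.1,-0.4,-0.8,0,0,0.1,-0.4,-0.8,0,0]' >/dev/null
python3 -m inch '[0.1,-0.4,-0.8,0,0,0.1,-0.4,-0.8,0,0,0.1,-0.2,-0.4,0,0,0.1,0,0,0,-0.9,0.1,0,0,0,-0.9]' >/dev/null
python3 -m inch '[0.1,0,0,0,-0.9,0.1,0,0,0,-0.9,0.1,0,0,0,0,0.1,0,0,0,0,0.1,0,0,0,0]'
python3 - <<'E'
from h import *
c,R,t=cam("scene"); cv2.imwrite("pics/s2.png",cv2.resize(c["color"][130:300,260:480],(660,510))[:,:,::-1])
s=sense();T=np.array(s["ee_rot"]);p=np.array(s["tcp_pos"]);print(p,np.degrees(np.arctan2(T[1,0],T[0,0])),T.T@(np.array([494.5,188.3,p[2]])-p)/40)
W=cloud(c,R,t).reshape(-1,3)
k=(np.hypot(W[:,0]-p[0],W[:,1]-p[1])<100)&(W[:,2]>p[2]-15)&(W[:,2]<p[2]-2)&(c["color"].reshape(-1,3).min(1)>110);print(k.sum(),cv2.minAreaRect(W[k][:,:2].astype(np.float32)))
E
```

```text
time_s: 4.78
tcp_pos: [550.5, -216.0, 100.0]
ee_rot: [[0.944, -0.329, 0.004], [-0.329, -0.944, -0.001], [0.005, -0.001, -1.0]]
force: [1.3, 0.2, -6.6]
gripper_width: 0.314
finger_force: 59.9
time_s: 6.45
tcp_pos: [493.7, 209.8, 95.4]
ee_rot: [[1.0, -0.024, -0.002], [-0.024, -1.0, -0.001], [-0.002, 0.001, -1.0]]
force: [0.1, -0.2, -7.4]
gripper_width: 0.312
finger_force: 60.7
[493.89600164 209.94188064  95.86655853] -1.3390578944589075 [2.77394521e-02 5.40546217e-01 4.39211875e-04]
540 ((496.1502685546875, 207.61744689941406), (68.8197250366211, 143.60350036621094), 89.26727294921875)
```

View pics/s2.png

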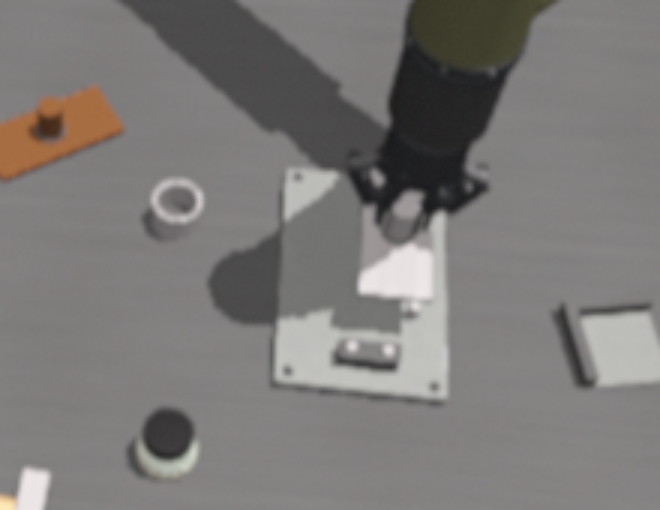

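The bracket hangs level over the plate, a little too far toward the dowels. I'll shift it back and lower it.

```bash
python3 -m inch '[0.1,0.03,0.27,0,-0.09,0.1,0,0.27,0,0,0.1,0,0,0.5,0,0.1,0,0,0.5,0,0.1,0,0,0.3,0]' >/dev/null
python3 -m inch '[0.1,0,0,0.15,0,0.1,0,0,0.03,0,0.1,0,0,0,0,0.1,0,0,0,0]'
python3 -m inch '[0.1,0,0,0.03,0,0.1,0,0,0.03,0,0.1,0,0,0,0]'
```

```text
time_s: 7.25
tcp_pos: [495.9, 188.9, 39.0]
ee_rot: [[1.0, -0.013, 0.002], [-0.013, -1.0, 0.001], [0.002, -0.001, -1.0]]
force: [0.2, -0.3, -6.5]
gripper_width: 0.316
finger_force: 60.9
time_s: 7.5
tcp_pos: [495.2, 188.8, 35.5]
ee_rot: [[1.0, -0.013, 0.0], [-0.013, -1.0, 0.0], [0.0, -0.0, -1.0]]
force: [-0.6, 0.6, -6.6]
gripper_width: 0.31
finger_force: 60.9
```

```bash
python3 -m inch '[0.1,0,0,0.03,0,0.1,0,0,0.02,0,0.1,0,0,0,0]'
python3 -m inch '[0.1,0,0,0.02,0,0.1,0,0,0,0]'
```

```text
time_s: 7.75
tcp_pos: [495.1, 188.7, 33.2]
ee_rot: [[1.0, -0.013, -0.0], [-0.013, -1.0, -0.0], [-0.0, 0.0, -1.0]]
force: [0.2, 0.7, -6.6]
gripper_width: 0.314
finger_force: 60.9
time_s: 7.92
tcp_pos: [495.4, 188.7, 33.1]
ee_rot: [[1.0, -0.013, 0.001], [-0.013, -1.0, 0.0], [0.001, -0.0, -1.0]]
force: [-1.4, -0.3, -3.3]
gripper_width: 0.31
finger_force: 61.3
```

```bash
python3 -m inch '[0.1,0,0,0.015,0,0.1,0,0,0,0]'
python3 -m inch '[0.6,0,0,0,0,0.6,0,0,0,0,0.6,0,0,0,0,0.6,0,0,-0.4,0,0.6,0,0,-0.8,0]'
python3 -m inch '[0.6,0,0,-0.8,0,0.3,0,0.5,0,0,0,0,0.9,0,0,0,0,0.9,0,0,0,0,0,0,0]' 40
python3 -m inch '[0,0,0,0,0,0,0,0,0,0,0,0,0,0,0]'
cat > pose.py <<'E'
from h import *
c,R,t=cam("wrist"); W=cloud(c,R,t).reshape(-1,3); V=c["color"].reshape(-1,3).astype(int)
O=np.array([506.5,186.1]); a=np.radians(-0.95); X=np.array([np.cos(a),np.sin(a)]); Y=np.array([-X[1],X[0]])
F=np.stack([(W[:,:2]-O)@X,(W[:,:2]-O)@Y],1)
k=(W[:,2]>19.5)&(W[:,2]<25.5)&(abs(F[:,0])<120)&(abs(F[:,1])<80)
m=np.zeros(420*560,np.uint8); m[k]=1; m=cv2.morphologyEx(m.reshape(420,560),cv2.MORPH_OPEN,np.ones((3,3),np.uint8)).ravel()>0
r=cv2.minAreaRect(F[m].astype(np.float32)); print("plate in fixture frame",np.round(r[0],1),np.round(r[1],1),round(r[2],2),np.median(W[m][:,2]).round(1))
k=(W[:,2]>63)&(W[:,2]<72)&(abs(F[:,0])<60)&(abs(F[:,1])<50)
if k.sum()>20: print("spigot",cv2.minEnclosingCircle(F[k].astype(np.float32)))
s=sense();T=np.array(s["ee_rot"]);p=np.array(s["tcp_pos"]);print("tcp fix",(p[:2]-O)@X,(p[:2]-O)@Y,p[2],s["time_s"],np.round(s["force"],1),s["gripper_width"])
cv2.imwrite("pics/wp.png",c["color"][:,:,::-1])
E
python3 pose.py
```

```text
time_s: 8.08
tcp_pos: [495.6, 188.7, 33.0]
ee_rot: [[1.0, -0.013, 0.001], [-0.013, -1.0, 0.0], [0.001, -0.0, -1.0]]
force: [-3.2, -1.4, 1.8]
gripper_width: 0.309
finger_force: 61.6
time_s: 8.5
tcp_pos: [493.1, 187.5, 76.4]
ee_rot: [[1.0, -0.014, -0.006], [-0.014, -1.0, -0.004], [-0.006, 0.004, -1.0]]
force: [1.2, -0.3, -0.4]
gripper_width: 0.601
finger_force: 0.0
time_s: 8.92
tcp_pos: [494.0, 92.9, 112.7]
ee_rot: [[1.0, -0.016, 0.001], [-0.016, -1.0, -0.0], [0.001, 0.0, -1.0]]
force: [0.3, 0.7, -1.0]
gripper_width: 0.031
finger_force: 0.0
time_s: 9.17
tcp_pos: [494.1, 97.2, 112.0]
ee_rot: [[1.0, -0.013, 0.0], [-0.013, -1.0, 0.0], [0.0, -0.0, -1.0]]
force: [0.4, -0.3, 0.3]
gripper_width: 0.004
finger_force: 0.0
plate in fixture frame [6.7 9.5] [188.1  85.5] 0.25 22.2
spigot ((-12.209755897521973, 1.752712368965149), 14.131845474243164)
tcp fix -11.029962229087289 -88.91945838857094 111.90468850812547 9.2167 [-0.2  1.   0.2] -0.00191029756266152
```

View pics/wp.png

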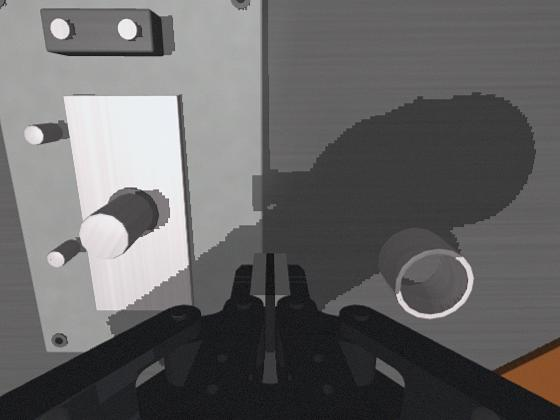

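The bracket lies flat about 22 mm short of the stop, between the dowels at (35,134) and (57,259). Next I push it by its free edge with the fingers shut.

```bash
python3 -m inch '[0,0.28,-0.4,0,0.07,0,0,-0.4,0.5,0,0,0,0,0.8,0,0,0,0,0.8,0,0,0,0,0.25,0]' >/dev/null
python3 -m inch '[0,0,0,0,0,0,0,0,0,0]'|head -4
python3 -m inch '[0,0,-0.05,0,0,0,0,-0.05,0,0,0,0,0,0,0]'|head -4
python3 -m inch '[0,0,-0.05,0,0,0,0,0,0,0]'|head -4
python3 -m inch '[0,0,-0.05,0,0,0,0,0,0,0]'|head -4
```

```text
time_s: 9.8
tcp_pos: [505.7, 129.0, 18.1]
ee_rot: [[1.0, -0.018, -0.0], [-0.018, -1.0, -0.001], [-0.0, 0.001, -1.0]]
force: [-0.3, -0.1, 0.3]
time_s: 10.05
tcp_pos: [505.9, 133.0, 18.4]
ee_rot: [[1.0, -0.019, 0.001], [-0.019, -1.0, 0.0], [0.001, -0.0, -1.0]]
force: [-0.1, -0.2, 0.9]
time_s: 10.22
tcp_pos: [505.8, 134.8, 18.1]
ee_rot: [[1.0, -0.019, 0.0], [-0.019, -1.0, 0.0], [0.0, -0.0, -1.0]]
force: [0.5, 0.3, 0.4]
time_s: 10.38
tcp_pos: [505.8, 136.7, 18.0]
ee_rot: [[1.0, -0.019, 0.0], [-0.019, -1.0, 0.0], [0.0, -0.0, -1.0]]
force: [-0.6, -0.3, -0.1]
```

```bash
for i in 1; do :; done
python3 -m inch '[0,0,-0.03,0,0,0,0,0,0,0]'|sed -n '2p;4p'
python3 -m inch '[0,0,-0.03,0,0,0,0,0,0,0]'|sed -n '2p;4p'
python3 -m inch '[0,0,-0.03,0,0,0,0,0,0,0]'|sed -n '2p;4p'
python3 -m inch '[0,0,-0.03,0,0,0,0,0,0,0]'|sed -n '2p;4p'
```

```text
tcp_pos: [505.8, 137.8, 17.9]
force: [-0.3, -0.0, -0.1]
tcp_pos: [505.8, 139.0, 17.9]
force: [-0.0, -0.7, 0.2]
tcp_pos: [505.9, 140.2, 17.9]
force: [-0.1, -0.2, 0.2]
tcp_pos: [505.9, 141.3, 17.9]
force: [-0.0, -0.4, 1.2]
```

```bash
python3 -m inch '[0,0,-0.03,0,0,0,0,0,0,0]'|sed -n '2p;4p'
python3 -m inch '[0,0,-0.03,0,0,0,0,0,0,0]'|sed -n '2p;4p'
python3 -m inch '[0,0,-0.03,0,0,0,0,0,0,0]'|sed -n '2p;4p'
```

```text
tcp_pos: [505.9, 142.2, 18.0]
force: [-0.4, -2.0, 0.8]
tcp_pos: [505.9, 143.4, 18.0]
force: [0.8, -2.9, 0.8]
tcp_pos: [506.0, 144.8, 17.9]
force: [0.4, -3.0, 1.2]
```

```bash
python3 -m inch '[0,0,-0.03,0,0,0,0,0,0,0]'|sed -n '2p;4p'
python3 -m inch '[0,0,-0.03,0,0,0,0,0,0,0]'|sed -n '2p;4p'
```

```text
tcp_pos: [506.0, 146.2, 17.9]
force: [0.4, -2.3, 0.7]
tcp_pos: [506.0, 147.5, 17.9]
force: [0.0, -3.6, 0.7]
```

```bash
python3 -m inch '[0,0,-0.015,0,0,0,0,0,0,0]'|sed -n '2p;4p'
python3 -m inch '[0,0,-0.015,0,0,0,0,0,0,0]'|sed -n '2p;4p'
python3 -m inch '[0,0,-0.01,0,0,0,0,0,0,0]'|sed -n '2p;4p'
```

```text
tcp_pos: [506.0, 148.0, 17.9]
force: [0.1, -3.6, 0.9]
tcp_pos: [506.0, 148.5, 17.9]
force: [-0.3, -3.0, 1.7]
tcp_pos: [506.0, 148.9, 17.9]
force: [-0.9, -3.1, 0.7]
```

```bash
python3 -m inch '[0,0,-0.01,0,0,0,0,0,0,0]'|sed -n '2p;4p'
python3 -m inch '[0,0,-0.01,0,0,0,0,0,0,0]'|sed -n '2p;4p'
```

```text
tcp_pos: [506.0, 149.1, 17.9]
force: [-0.7, -5.3, 2.3]
tcp_pos: [505.9, 149.3, 17.8]
force: [-1.2, -4.6, 1.2]
```

```bash
python3 -m inch '[0,0,-0.015,0,0,0,0,0,0,0]'|sed -n '2p;4p'
python3 -m inch '[0,0,-0.015,0,0,0,0,0,0,0]'|sed -n '2p;4p'
```

```text
tcp_pos: [506.1, 149.7, 18.0]
force: [1.4, -5.9, 1.5]
tcp_pos: [506.2, 150.1, 18.2]
force: [0.8, -6.6, 2.7]
```

```bash
python3 -m inch '[0,0,-0.015,0,0,0,0,0,0,0]'|sed -n '2p;4p'
python3 -m inch '[0,0,-0.01,0,0,0,0,0,0,0]'|sed -n '2p;4p'
```

```text
tcp_pos: [506.3, 150.4, 18.4]
force: [0.4, -8.8, 4.1]
tcp_pos: [506.3, 150.6, 18.5]
force: [-0.8, -9.4, 4.5]
```

```bash
python3 -m inch '[0,0,-0.015,0,0,0,0,0,0,0]'|sed -n '2p;4p'
python3 -m inch '[0,0,-0.01,0,0,0,0,0,0,0]'|sed -n '2p;4p'
```

```text
tcp_pos: [506.3, 151.0, 18.6]
force: [-1.0, -9.7, 5.2]
tcp_pos: [506.4, 151.2, 18.8]
force: [-1.7, -11.4, 6.5]
```

```bash
python3 -m inch '[0,0,-0.01,0,0,0,0,0,0,0]'|sed -n '2p;4p'
python3 -m inch '[0,0,0,0,0]'|sed -n '2p;4p'
```

```text
tcp_pos: [506.4, 151.4, 18.9]
force: [-1.4, -11.8, 7.6]
tcp_pos: [506.4, 151.4, 19.0]
force: [-1.2, -11.5, 7.2]
```

```bash
python3 -m inch '[0,0,-0.015,0,0,0,0,0,0,0]'|sed -n '2p;4p'
python3 -m inch '[0,0,-0.01,0,0,0,0,0,0,0]'|sed -n '2p;4p'
python3 pose.py
```

```text
tcp_pos: [506.4, 151.8, 19.2]
force: [-1.4, -13.3, 8.9]
tcp_pos: [506.5, 152.0, 19.3]
force: [-3.0, -14.4, 9.0]
plate in fixture frame [12.4  8. ] [99.4 95. ] 0.11 23.4
spigot ((5.111504554748535, -14.917829513549805), 34.6009407043457)
tcp fix 0.5137117162640101 -34.106126308307026 19.29548189506185 14.35 [ -2.1 -15.3   9.1] 0.0007328000591171508
```

View pics/wp.png

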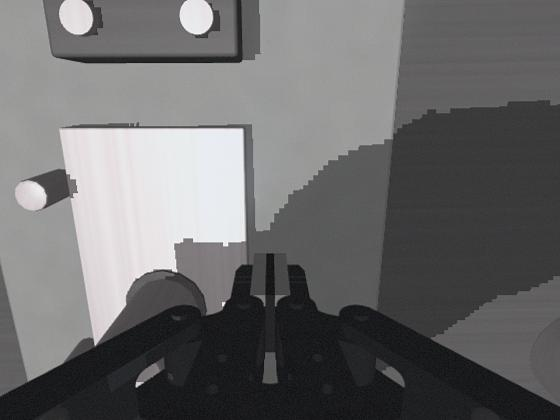

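At 15 N the bracket is seated, so I'll back off, go round to its free end and check.

```bash
python3 -m inch '[0,0,0.05,0,0,0,0,0.1,0,0,0,0,0.2,0,0,0,0,0.1,-0.6,0,0,-0.3,0,-0.6,0]' >/dev/null
python3 -m inch '[0,-0.8,0,-0.3,0,0,-0.8,0,0,0,0,-0.75,0,0,0,0,0,-0.6,0,0,0,0,-0.75,0,0]' >/dev/null
python3 -m inch '[0,0,0,0,0,0,0,0,0,0]' |sed -n '2,4p'
python3 pose.py
python3 - <<'E'
from h import *
c,R,t=cam("top"); cv2.imwrite("pics/t3.png",cv2.resize(c["color"][172:262,165:235],(560,540))[:,:,::-1])
E
```

```text
tcp_pos: [400.4, 193.6, 77.9]
ee_rot: [[1.0, -0.017, -0.0], [-0.017, -1.0, 0.001], [-0.0, -0.001, -1.0]]
force: [-0.5, -0.2, -0.2]
plate in fixture frame [-38.1   9.8] [70.8 99.1] 89.9 22.3
spigot ((-13.085590362548828, 9.624056816101074), 13.980101585388184)
tcp fix -106.05958434650383 4.957751570875208 77.70434128263628 15.4 [-0.1 -0.3 -0.9] -0.005400664134569763
```

View pics/wp.png

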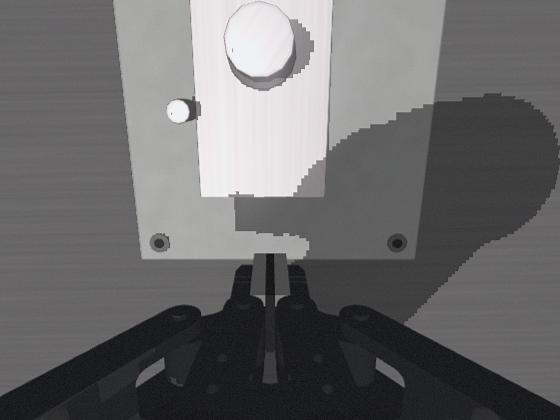

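The spigot is at (-13.1, 9.6) in the fixture frame, parallel to it and against the dowels, about 23 mm short of home. Now I push on the end.

```bash
python3 -m inch '[0,0,-0.08,0.6,0,0,0,0,0.7,0,0,0,0,0.2,0,0,0,0,0,0,0,0,0,0,0]' |sed -n '2p;4p'
python3 -m inch '[0,0.08,0,0,0,0,0,0,0,0]' |sed -n '2p;4p'
python3 -m inch '[0,0.06,0,0,0,0,0,0,0,0]' |sed -n '2p;4p'
python3 -m inch '[0,0.05,0,0,0,0,0,0,0,0]' |sed -n '2p;4p'
```

```text
tcp_pos: [401.1, 194.9, 18.0]
force: [-0.8, -0.6, 1.3]
tcp_pos: [404.7, 195.4, 18.4]
force: [-0.1, -0.1, 0.9]
tcp_pos: [406.9, 195.4, 18.2]
force: [0.6, 0.3, 0.5]
tcp_pos: [408.6, 195.3, 17.9]
force: [-0.5, -0.8, 0.0]
```

```bash
python3 -m inch '[0,0.05,-0.003,0,0,0,0.05,-0.003,0,0,0,0,0,0,0]' |sed -n '2p;4p'
python3 -m inch '[0,0.05,-0.003,0,0,0,0.05,-0.003,0,0,0,0,0,0,0]' |sed -n '2p;4p'
python3 -m inch '[0,0.05,-0.003,0,0,0,0.05,-0.003,0,0,0,0,0,0,0]' |sed -n '2p;4p'
```

```text
tcp_pos: [412.5, 195.4, 17.8]
force: [-3.5, -1.8, 1.7]
tcp_pos: [416.7, 195.6, 17.8]
force: [-2.6, -0.4, 1.9]
tcp_pos: [420.8, 195.7, 17.8]
force: [-1.2, -1.5, 0.2]
```

```bash
python3 -m inch '[0,0.05,-0.003,0,0,0,0.05,-0.003,0,0,0,0,0,0,0]' |sed -n '2p;4p'
python3 -m inch '[0,0.05,-0.003,0,0,0,0.03,-0.002,0,0,0,0,0,0,0]' |sed -n '2p;4p'
```

```text
tcp_pos: [424.8, 195.9, 17.8]
force: [-2.0, -1.2, 0.2]
tcp_pos: [427.8, 196.0, 17.7]
force: [-2.6, -2.2, -0.4]
```

```bash
python3 -m inch '[0,0.02,-0.001,0,0,0,0,0,0,0]' |sed -n '2p;4p'
python3 -m inch '[0,0.02,-0.001,0,0,0,0,0,0,0]' |sed -n '2p;4p'
python3 -m inch '[0,0.015,0,0,0,0,0,0,0,0]' |sed -n '2p;4p'
```

```text
tcp_pos: [428.5, 196.0, 17.7]
force: [-4.1, -2.5, 0.4]
tcp_pos: [429.2, 196.0, 17.8]
force: [-3.5, -2.7, 1.5]
tcp_pos: [429.8, 196.0, 17.7]
force: [-3.5, -3.2, 0.5]
```

```bash
python3 -m inch '[0,0.015,0,0,0,0,0,0,0,0]' |sed -n '2p;4p'
python3 -m inch '[0,0.01,0,0,0,0,0,0,0,0]' |sed -n '2p;4p'
```

```text
tcp_pos: [430.4, 196.0, 17.7]
force: [-4.0, -3.9, 0.4]
tcp_pos: [430.8, 196.0, 17.7]
force: [-4.5, -3.1, 0.9]
```

```bash
python3 -m inch '[0,0.01,0.01,0,0,0,0,0,0,0]' |sed -n '2p;4p'
python3 -m inch '[0,0.01,0.005,0,0,0,0,0,0,0]' |sed -n '2p;4p'
```

```text
tcp_pos: [431.0, 195.9, 17.8]
force: [-5.3, -2.0, 0.7]
tcp_pos: [431.1, 195.8, 17.7]
force: [-8.6, -1.4, 1.5]
```

```bash
python3 -m inch '[0,0.01,0.005,0,0,0,0,0,0,0]' |sed -n '2p;4p'
python3 -m inch '[0,0.01,0,0,0,0,0,0,0,0]' |sed -n '2p;4p'
```

```text
tcp_pos: [431.2, 195.8, 17.7]
force: [-9.0, -0.8, 3.1]
tcp_pos: [431.2, 195.7, 17.7]
force: [-11.8, 0.1, 5.0]
```

The bracket is pressed on the stop at about 12 N. Backing off to check.

```bash
python3 -m inch '[0,-0.05,0,0,0,0,-0.1,0,0,0,0,-0.2,0,-0.2,0,0,-0.3,0,-0.8,0,0,0,0,-0.5,0]' >/dev/null
python3 -m inch '[0,0,0,0,0,0,0,0,0,0]' |sed -n '2p;4p'
python3 pose.py
python3 - <<'E'
from h import *
c,R,t=cam("wrist"); g=cv2.cvtColor(c["color"],cv2.COLOR_RGB2GRAY)
W=cloud(c,R,t); O=np.array([506.5,186.1]); a=np.radians(-0.95); X=np.array([np.cos(a),np.sin(a)]); Y=np.array([-X[1],X[0]])
F=np.stack([(W[...,:2]-O)@X,(W[...,:2]-O)@Y],-1)
k=(W[...,2]>19)&(W[...,2]<27)
for x in range(-60,80,10):
    s=k&(abs(F[...,0]-x)<3)&(abs(F[...,1])<43.5)
    if s.sum(): print(x,F[s][:,1].min().round(1),F[s][:,1].max().round(1),end='; ')
E
```

```text
tcp_pos: [407.6, 197.2, 80.0]
force: [-0.8, -0.5, -0.4]
plate in fixture frame [-22.8   9.4] [70.6 85.3] 88.96 22.3
spigot ((7.577425956726074, 8.72465991973877), 13.428544044494629)
tcp fix -99.69369017748166 8.84355937467164 78.47537844985119 19.75 [-0.1 -0.1 -0.2] 0.001920517244445417
-60 -25.4 43.5; -50 -25.3 43.5; -40 -25.7 43.5; -30 -25.6 43.5; -20 -25.6 43.5; -10 -25.9 43.5; 0 -26.1 43.5; 10 -26.6 43.4; 20 -26.2 43.5;
```

View pics/wp.png

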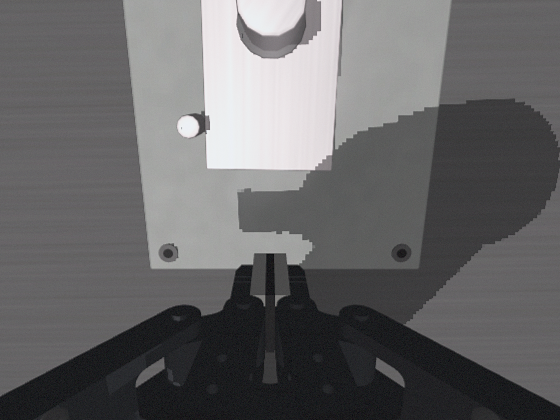

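The plate's free edge slopes by roughly 0.8°, so dowel B may have opened slightly. I'll press the long edge again, a bit on dowel B's side.

```bash
python3 -m inch '[0,0,0.8,0,0,0,0,0.8,0,0,0,0.9,0,0,0,0,0.9,0,0,0,0,0.9,0,0,0]' >/dev/null
python3 -m inch '[0,0,0,0.6,0,0,0,0,0.7,0,0,0,0,0.25,0,0,0,0,0,0,0,0,0,0,0]' |sed -n '2p;4p'
python3 -m inch '[0,0,-0.1,0,0,0,0,-0.1,0,0,0,0,0,0,0]' |sed -n '2p;4p'
```

```text
tcp_pos: [513.0, 129.5, 15.2]
force: [0.9, 0.4, -0.3]
tcp_pos: [513.2, 138.4, 15.7]
force: [0.7, -0.5, 0.1]
```

```bash
python3 -m inch '[0,0,0,-0.07,0,0,0,-0.1,0,0,0,0,-0.08,0,0,0,0,0,0,0]' |sed -n '2p;4p'
python3 -m inch '[0,0,-0.04,0,0,0,0,0,0,0]' |sed -n '2p;4p'
```

```text
tcp_pos: [513.6, 145.6, 18.8]
force: [0.9, -0.0, 0.4]
tcp_pos: [513.5, 146.8, 18.6]
force: [-0.1, 1.0, 0.0]
```

```bash
python3 -m inch '[0,0,-0.03,0,0,0,0,0,0,0]' |sed -n '2p;4p'
python3 -m inch '[0,0,-0.02,0,0,0,0,0,0,0]' |sed -n '2p;4p'
python3 -m inch '[0,0,-0.02,0,0,0,0,0,0,0]' |sed -n '2p;4p'
```

```text
tcp_pos: [513.6, 147.9, 18.7]
force: [0.2, 0.2, -0.3]
tcp_pos: [513.6, 148.6, 18.7]
force: [-1.2, 0.2, -0.7]
tcp_pos: [513.7, 149.3, 18.8]
force: [1.1, 0.2, 0.1]
```

```bash
python3 -m inch '[0,0,-0.02,0,0,0,0,0,0,0]' |sed -n '2p;4p'
python3 -m inch '[0,0,-0.02,0,0,0,0,0,0,0]' |sed -n '2p;4p'
```

```text
tcp_pos: [513.7, 149.7, 18.8]
force: [0.7, -1.6, -0.1]
tcp_pos: [513.8, 150.4, 18.8]
force: [0.7, -4.9, 0.6]
```

```bash
python3 -m inch '[0,0,-0.02,0,0,0,0,0,0,0]' |sed -n '2p;4p'
python3 -m inch '[0,0,-0.02,0,0,0,0,0,0,0]' |sed -n '2p;4p'
```

```text
tcp_pos: [513.9, 151.1, 18.9]
force: [2.2, -6.5, 0.8]
tcp_pos: [514.0, 151.5, 19.2]
force: [0.2, -8.0, 2.6]
```

```bash
python3 -m inch '[0,0,-0.015,0,0,0,0,0,0,0]' |sed -n '2p;4p'
python3 -m inch '[0,0,-0.015,0,0,0,0,0,0,0]' |sed -n '2p;4p'
```

```text
tcp_pos: [514.0, 151.8, 19.4]
force: [0.9, -8.8, 3.9]
tcp_pos: [514.2, 152.3, 19.7]
force: [0.6, -9.6, 4.5]
```

```bash
python3 -m inch '[0,0,-0.02,0,0,0,0,0,0,0]' |sed -n '2p;4p'
python3 -m inch '[0,0,-0.015,0,0,0,0,0,0,0]' |sed -n '2p;4p'
```

```text
tcp_pos: [514.3, 152.7, 20.0]
force: [-0.4, -11.0, 7.0]
tcp_pos: [514.4, 153.1, 20.2]
force: [-0.2, -12.7, 8.8]
```

```bash
python3 -m inch '[0,0,-0.015,0,0,0,0,0,0,0]' |sed -n '2p;4p'
python3 -m inch '[0,0,-0.01,0,0,0,0,0,0,0]' |sed -n '2p;4p'
```

```text
tcp_pos: [514.4, 153.4, 20.4]
force: [-1.0, -13.1, 8.7]
tcp_pos: [514.5, 153.7, 20.6]
force: [-2.0, -14.9, 10.0]
```

```bash
python3 -m inch '[0,0,0.05,0,0,0,0,0.1,0,0,0,0,0.25,0,0,0,0,0.1,-0.7,0,0,-0.3,0,-0.9,0]' >/dev/null
python3 -m inch '[0,-0.9,0,-0.6,0,0,-0.9,0,0,0,0,-0.9,0,0,0,0,0,-0.65,0,0,0,0,-0.65,0,0]' >/dev/null
python3 -m inch '[0,-0.1,0,0,0,0,0,0,0,0]' |sed -n '2p;4p'
cat > chk.py <<'E'
from h import *
c,R,t=cam("wrist"); W=cloud(c,R,t); O=np.array([506.5,186.1]); a=np.radians(-0.95); X=np.array([np.cos(a),np.sin(a)]); Y=np.array([-X[1],X[0]])
F=np.stack([(W[...,:2]-O)@X,(W[...,:2]-O)@Y],-1)
k=(W[...,2]>19)&(W[...,2]<27); E=[]
for x in range(-62,75,6):
    s=k&(abs(F[...,0]-x)<3)&(F[...,1]<10)&(F[...,1]>-40)
    if s.sum()>3: E.append((x,np.percentile(F[s][:,1],1)))
E=np.array(E); p=np.polyfit(*E.T,1); print("free edge slope deg",np.degrees(p[0]),"y at 10:",np.polyval(p,10),E.round(1).tolist())
s=k&(F[...,1]<35)&(F[...,1]>-20)&(F[...,0]<0); print("end x",np.percentile(F[s][:,0],1))
s=(W[...,2]>64)&(W[...,2]<72)&(abs(F[...,0])<40)&(abs(F[...,1]-9)<25); print("spigot",cv2.minEnclosingCircle(F[s].astype(np.float32)))
for n,x0,y0 in(("A",-40,50),("B",40,50)):
    s=(W[...,2]>34)&(W[...,2]<39)&(np.hypot(F[...,0]-x0,F[...,1]-y0)<12)
    if s.sum(): print(n,F[s].mean(0))
s=sense();q=np.array(s["tcp_pos"]);print("tcp fix",(q[:2]-O)@X,(q[:2]-O)@Y,q[2],s["time_s"])
cv2.imwrite("pics/chk.png",c["color"][:,:,::-1])
E
python3 chk.py
```

```text
tcp_pos: [391.0, 191.6, 105.9]
force: [0.6, 0.6, 0.0]
free edge slope deg -0.08804745590961512 y at 10: -25.0484988885691 [[-62.0, -24.9], [-56.0, -24.9], [-50.0, -25.1], [-44.0, -24.9], [-38.0, -25.1], [-32.0, -25.0], [-26.0, -24.9], [-20.0, -25.2], [-14.0, -24.9], [-8.0, -24.8], [-2.0, -25.1], [4.0, -24.9], [10.0, -25.2]]
end x -64.39793088036541
spigot ((-1.621212124824524, 9.586770057678223), 7.4312944412231445)
A [-40.53989568  50.20046693]
tcp fix -115.2063381587575 2.9563896279853275 105.76664094176748 24.6
```

View pics/chk.png

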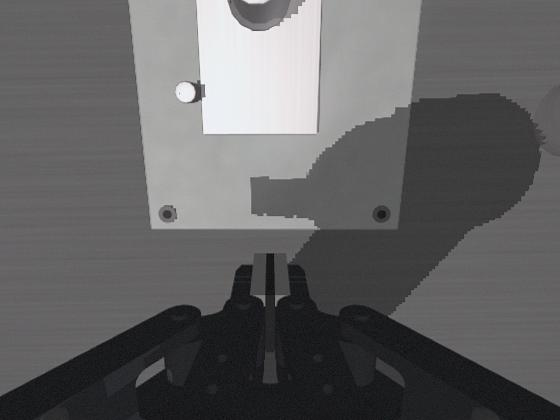

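Now it is square (slope -0.09°) and its far end puts it home at the stop. One last gentle push on the end re-confirms the stop contact.

```bash
python3 -m inch '[0,0,-0.11,0.7,0,0,0,0,0.8,0,0,0,0,0.5,0,0,0,0,0.15,0,0,0,0,0,0]' |sed -n '2p;4p'
python3 -m inch '[0,0.4,0,0,0,0,0.3,0,0,0,0,0.1,0,0,0,0,0,0,0]' |sed -n '2p;4p'
```

```text
tcp_pos: [391.3, 193.5, 18.1]
force: [0.1, -0.1, 1.4]invalid input at $: expected a multiple of 5 numbers
```

```bash
python3 -m inch '[0,0.4,0,0,0,0,0.3,0,0,0,0,0.1,0,0,0,0,0,0,0,0]' |sed -n '2p;4p'
python3 -m inch '[0,0.06,0,0,0,0,0,0,0,0]' |sed -n '2p;4p'
python3 -m inch '[0,0.05,0,0,0,0,0,0,0,0]' |sed -n '2p;4p'
```

```text
tcp_pos: [425.1, 194.5, 21.2]
force: [0.4, -0.8, 0.0]
tcp_pos: [426.4, 194.4, 20.4]
force: [-0.5, -0.8, -0.5]
tcp_pos: [428.3, 194.4, 20.1]
force: [0.2, 0.0, -0.5]
```

```bash
python3 -m inch '[0,0.02,0,0,0,0,0,0,0,0]' |sed -n '2p;4p'
python3 -m inch '[0,0.02,0,0,0,0,0,0,0,0]' |sed -n '2p;4p'
python3 -m inch '[0,0.015,0,0,0,0,0,0,0,0]' |sed -n '2p;4p'
```

```text
tcp_pos: [429.0, 194.3, 19.9]
force: [-0.1, -0.2, -0.2]
tcp_pos: [429.9, 194.3, 19.9]
force: [0.6, 0.1, 0.5]
tcp_pos: [430.5, 194.2, 19.8]
force: [-0.2, -0.3, -0.3]
```

```bash
python3 -m inch '[0,0.015,0,0,0,0,0,0,0,0]' |sed -n '2p;4p'
python3 -m inch '[0,0.01,0,0,0,0,0,0,0,0]' |sed -n '2p;4p'
```

```text
tcp_pos: [431.1, 194.1, 19.8]
force: [-0.5, 0.8, -0.0]
tcp_pos: [431.2, 194.2, 19.7]
force: [-2.1, 1.2, 0.4]
```

```bash
python3 -m inch '[0,0.01,0,0,0,0,0,0,0,0]' |sed -n '2p;4p'
python3 -m inch '[0,0.01,0,0,0,0,0,0,0,0]' |sed -n '2p;4p'
```

```text
tcp_pos: [431.4, 194.1, 19.7]
force: [-3.8, 0.0, 2.4]
tcp_pos: [431.6, 194.1, 19.6]
force: [-6.6, 0.3, 2.8]
```

```bash
python3 -m inch '[0,0.01,0,0,0,0,0,0,0,0]' |sed -n '2p;4p'
python3 -m inch '[0,0.01,0,0,0,0,0,0,0,0]' |sed -n '2p;4p'
```

```text
tcp_pos: [431.7, 194.1, 19.6]
force: [-8.2, 0.8, 3.9]
tcp_pos: [431.8, 194.0, 19.6]
force: [-9.6, 0.6, 5.5]
```

The force rises at once with almost no motion, so the bracket is on the stop. I'll back off, check and hand in.

```bash
python3 -m inch '[0,-0.05,0,0,0,0,-0.1,0,0,0,0,-0.3,0,0,0,0,-0.5,0,-0.7,0,0,0,0,-0.9,0]' >/dev/null
python3 -m inch '[0,0,0,-0.6,0,0,0,0,0,0,0,0,0,0,0]' |sed -n '2p;4p'
python3 chk.py
```

```text
tcp_pos: [395.7, 195.7, 109.5]
force: [-0.2, 0.6, -1.0]
free edge slope deg -0.07112973356467857 y at 10: -25.089636627788767 [[-62.0, -25.0], [-56.0, -24.9], [-50.0, -25.2], [-44.0, -24.9], [-38.0, -25.1], [-32.0, -25.1], [-26.0, -24.9], [-20.0, -25.2], [-14.0, -24.9], [-8.0, -25.0], [-2.0, -25.1], [4.0, -24.9], [10.0, -25.3], [16.0, -25.1]]
end x -64.18108802222254
spigot ((3.9777679443359375, 9.296852111816406), 12.3635892868042)
A [-40.52166067  50.21835935]
tcp fix -111.56334708468084 7.158366858402206 107.85452308251054 27.9
```

```bash
python3 -c "
from station import *
print(close_job())"
```

```text
the job is handed in; nothing more can be done
None
```

The bracket is home: pressed on both dowels, then slid onto the end stop and re-pressed on both, never above about 15 N of push; it was left released and square to within 0.1°, and handed in at about 28 s.

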